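Zero the lap polisher's height dial and back it off three clicks

ROBOT

A 6-joint arm with a two-finger parallel gripper is mounted at the origin on the work surface. World frame = base frame: x ahead of the robot, y to its left, z up, the work surface at z = 0. Lengths are in m, angles in degrees, forces in N, time in s.
With the tool pointing down it reaches from about 0.4 to 0.825 m from the base axis. Payload 7 kg.
Tool frame: the origin (TCP) lies midway between the tips of the shut fingers; the grasp point (between the pads) lies 19 mm behind it; z points along the fingers, y is the line along which they close (so a half turn about z gives the same grasp; the last joint's range is limited). The gripper opens to 88 mm and grips with 3 to 60 N. Pads are 19 mm wide; open, the fingers measure 130 mm over their backs; the gripper's body (78 mm by 193 mm) begins 47 mm behind the grasp point.
Start: joints at [80.965, 20.546, 0.682, 0, -70.136, -16.507], TCP at [0.291, 0.609, 0.202] pointing down, gripper open.
Joint ranges: [-176.03, 176.03], [-82.01, 121.73], [-58.28, 71.71], [-173.87, 95.51], [-174.79, -0.11], [-173.66, 173.66]. Speed limits (degrees/s): [136.94, 136.94, 172.46, 180, 180, 180].

INTERFACE

Orientations are given as [roll, pitch, yaw] about the fixed x, y, z axes, in that order (R = Rz(yaw) Ry(pitch) Rx(roll)).
In Python, from plant import telemetry, viewer, workorder gives the robot as it stands. The module is installed in compiled form; this text tells all that it offers.
- The arm moves only by the tool carry_out, never from a script. Its argument "rows" is a list of rows, each a list of 6 numbers: the shift along the tool's x, y, z in m, then the turn, a rotation vector about the tool's x, y, z in rad. In form: [[tx, ty, tz, ax, ay, az], ...]. A call has 1 to 8 rows; each row is the pose to reach, as a shift and turn from the pose commanded when the call began, along the tool's axes at that moment; what a row does not reach only later rows make up. A row lasts 1/8 s, in which the tool goes at most 62.5 mm and 10.7 degrees, less where a joint would pass 70% of its speed; a pose out of reach is approached as far as the arm can. A call with a gripper value outside its range is refused whole. "grip" is the gripper's target within -1 to 1 (fully open at 1, half-way at 0, shut at -1), set as the call begins (left out, the last holds). The fingers move at their own pace and stop on an object; the grip force is fixed at half the most. Time passes only in rows, so rows that repeat a pose let the fingers close. It gives the time, the measured TCP pose, the force, the opening and the grip force at its end, in the units of the state.
- telemetry.get_obs(): the state, without advancing time (a new reading comes with each control period).
- viewer.snapshot(name): name is "scene" or "top" or "wrist"; returns the picture (420x560x3 uint8, red, green, blue); there is no depth.
- viewer.camera_info(name): a dict with "intrinsics" (3x3 intrinsics, pixels), "extrinsics" (4x4, takes a point from camera to world coordinates); the wrist camera has in their place "tool_from_camera" (4x4, takes a point from camera to tool coordinates, whose origin is the TCP and whose axes are the flange's). Camera axes: x right, y down, z forward; pixel columns grow to the right and rows downward; lengths in m; the calibration is good to about 2 mm. A picture is of the moment at which its call begins: read the wrist's pose just before it. camera_info takes no time and is no camera call.
- workorder.close_job(): hands the job in; it is judged then, once.
The state is a dict: "clock": time; "joint_pos": joint angles; "qvel": joint speeds; "tau": joint torques, N m; "tool_pos": TCP position; "orientation": TCP orientation; "force": force on the tool from outside, world axes, zero at the start; "moment": the same for the moment, N m; "opening": finger opening in m; "gripper_force": force on a finger pad.
Only numpy, scipy, OpenCV 4.12 (cv2) and the standard library are available. Lean on these libraries where they do the work, as an engineer would, in place of code of your own. Each camera call takes 0.05 s, during which the arm holds its last target. There are 200 camera calls.

TASK

Set the stone height on the little lap polisher at the ring stall: turn its tall height dial (the one with a raised bar to grip) clockwise, seen from above, all the way to its stop, then turn it back three clicks and let go. Leave the small round speed dial and the upright ring stick as they are.

Things in the scene. Friction and masses are not known exactly. Their poses are not given: they have to be found in the camera images.
- height_dial (a joint): dial on the polisher, rad: 0 at the clockwise stop, growing counter-clockwise seen from above, to 2.51. Clicks every 24 deg (0.419): sprung detents at 0, 0.419, 0.838, 1.257.. hold it (about 0.1 N m to turn past one) and draw it to the nearest when let go. Starts 1 to 3 clicks from the stop. Around it each click has a thin black tick, the stop a broad block; the white line on the bar points at them
- dial_grip (a point): on the height dial's vertical axis, 114 mm above the table, mid grip bar: x along the bar (46 mm; white line at its -x end), y across it (14 mm, the width to grip), z up; turns with the dial. Black upright bar, top 12 mm above this point; steel skirt 50 mm across, top 25 mm below it. Pan edge (14 mm below this point) 83 mm off, speed dial's axis 102 mm off
- speed_mark (a point): outer end of the white line on the small round speed dial, 12 mm from its axis: black, fluted, no bar, 29 mm across, 16 mm high, turns easily. Both dials are on the polisher, a white box 200 x 300 x 80 mm high fixed to the table, with a black pan and steel lap wheel on its other half; the speed dial is in the far corner from the robot
- ring_stick: loose upright tapered aluminium stick for sizing rings, 200 mm high, on a round foot 76 mm across, standing beside the polisher on the pan's side; origin at the centre of the foot's underside, z up
Mind the look-alikes: they are no part of the job. Of the things shaped like the ring_stick, the aluminium one is meant.

How it is judged (in metres and radians):
On the way:
1. the height dial is turned clockwise to its stop (value of joint height_dial below 0.17 rad), for 0.1 s.
At the end, for the whole second after the job is handed in: the height dial, having been at its stop, rests at the third click from the stop (1.257 rad, 72 degrees, within 0.19 rad or 11 degrees); the speed dial's mark is within 8 mm and the ring stick within 30 mm of where it began, the stick upright within 11 degrees (value of joint height_dial between 1.067 and 1.447 rad and velocity of joint height_dial between -0.1 and 0.1 rad/s and distance of speed_mark from where it was at the start of the episode below 0.008 m and distance of ring_stick from where it was at the start of the episode below 0.03 m and angle between ring_stick's own z axis and vertical below 0.2 rad); the robot touches nothing.
It fails at once if the speed dial is turned (distance of speed_mark from where it was at the start of the episode above 0.008 m).
It fails at once if the ring stick is knocked over or shifted (distance of ring_stick from where it was at the start of the episode above 0.03 m or angle between ring_stick's own z axis and vertical above 0.3 rad).
It also fails if it takes over 38 s, if anything falls off the work surface, if the arm or the gripper's body presses on something with over 40 N, if the wrist force passes 120 N, or if a joint passes its speed limit or range.

## Working session

There is one attempt and no reset: what is moved stays moved. The work goes in short steps, Python scripts to look and compute and a tool call to move; the robot and the scene stay as the last step left them, time stands still between calls to the robot, and variables do not carry over. Pictures are saved under pics/ and viewed, at most 10 in all, crops included, and the job is handed in when it is done.

Besides the shell and the picture viewer there is one more tool, called after "Request:" as name([rows], argument=value, ...), one row to a line, values as JSON. carry_out: Moves the arm, as the interface text tells. Its arguments: {"type":"object","properties":{"rows":{"type":"array"},"grip":{"type":"number"}},"required":["rows"]}

```bash
mkdir -p pics; python3 - <<'E'
from plant import telemetry, viewer
import cv2
for n in ("scene","top"):
    cv2.imwrite(f"pics/{n}0.png",cv2.resize(viewer.snapshot(n)[:,:,::-1],(800,600),interpolation=cv2.INTER_CUBIC))
    c=viewer.camera_info(n);print(n,c["intrinsics"],c["extrinsics"])
print(viewer.camera_info("wrist"));o=telemetry.get_obs();print(o)
E
```

```text
scene [[523.20048216   0.         272.95165062]
 [  0.         523.20048216 205.95220392]
 [  0.           0.           1.        ]] [[-0.76559242  0.44375657 -0.46577714  1.05019648]
 [ 0.64301418  0.55037492 -0.53256005  0.68629425]
 [ 0.02002503 -0.70722525 -0.70670464  0.75273742]
 [ 0.          0.          0.          1.        ]]
top [[458.36162621   0.         282.85472759]
 [  0.         458.36162621 211.53455485]
 [  0.           0.           1.        ]] [[ 0.00788124 -0.99645864  0.08371415  0.54962996]
 [-0.99966944 -0.00580241  0.02504685  0.19663724]
 [-0.02447241 -0.08388388 -0.99617498  0.88371842]
 [ 0.          0.          0.          1.        ]]
{'intrinsics': array([[311.64532406,   0.        , 278.62380363],
       [  0.        , 311.64532406, 210.1182168 ],
       [  0.        ,   0.        ,   1.        ]]), 'tool_from_camera': array([[ 5.26133190e-04, -9.61455078e-01, -2.74961556e-01,
         7.34567996e-02],
       [ 9.99999828e-01,  5.77538959e-04, -1.05995418e-04,
         6.76308167e-04],
       [ 2.60710844e-04, -2.74961453e-01,  9.61455216e-01,
        -1.83398371e-01],
       [ 0.00000000e+00,  0.00000000e+00,  0.00000000e+00,
         1.00000000e+00]])}
{'clock': 0.1, 'joint_pos': array([ 8.09648161e+01,  2.05868555e+01,  6.39857084e-01, -1.67889662e-02,
       -7.01362288e+01, -1.65080945e+01]), 'qvel': array([-0.03151222, -0.08153875,  0.10716264, -0.00138233,  0.05290743,
        0.03542948]), 'tau': array([-2.47523079e-03, -5.84162772e+01,  2.93749684e+01,  7.01535568e+00,
        1.02007360e-02, -4.56197461e-05]), 'tool_pos': array([0.29087266, 0.6085956 , 0.20143109]), 'orientation': array([ 1.79915718e+02, -8.51805916e-03, -2.55489883e+01]), 'force': array([ 0.11053771, -0.766221  ,  0.15549293]), 'moment': array([-0.00821179, -0.00869987, -0.03581941]), 'gripper_force': 0.0, 'opening': 0.08739536579198277}
```

View pics/top0.png

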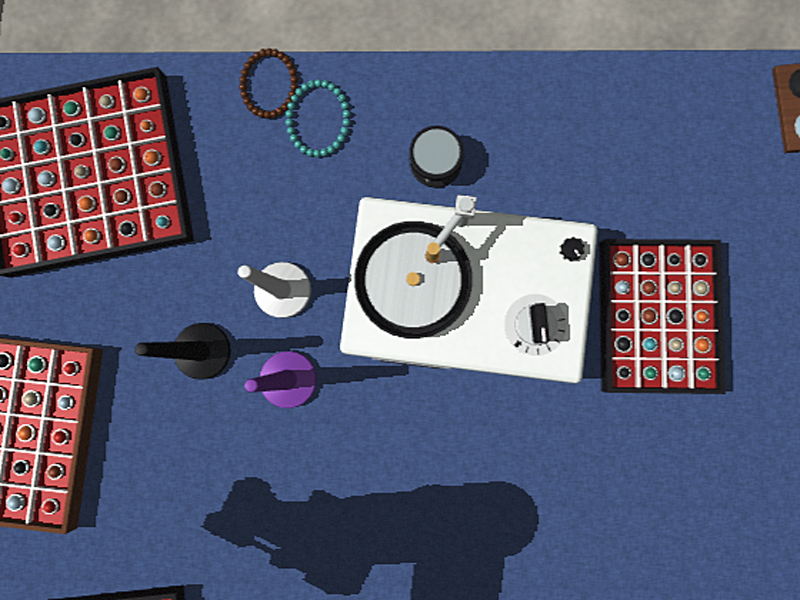

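View pics/scene0.png

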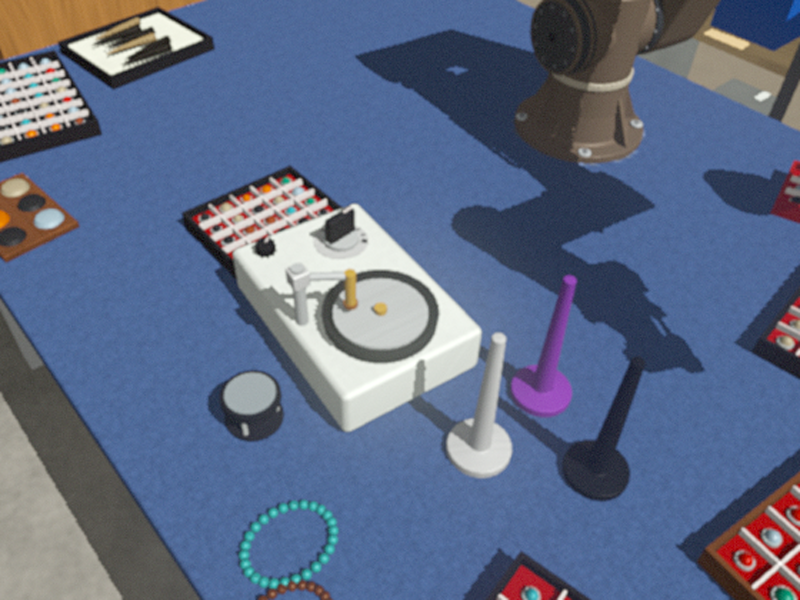

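The top view shows the dial's bar near (541,323), with ticks at lower left; the speed dial is at (573,249) and the aluminium stick's foot at (282,290). In the scene view, the dial is at (341,228). I'll enlarge the dial.

```bash
cat > h.py <<'E'
import numpy as np
from plant import telemetry, viewer
def ray(name,u,v,z):
    c=viewer.camera_info(name);E=c["extrinsics"]
    d=E[:3,:3]@np.linalg.solve(c["intrinsics"],[u,v,1.]);o=E[:3,3]
    return o+d*(z-o[2])/d[2]
def proj(name,p):
    c=viewer.camera_info(name);E=c["extrinsics"]
    q=c["intrinsics"]@(E[:3,:3].T@(np.array(p)-E[:3,3]));return q[:2]/q[2]
E
python3 - <<'E'
from h import *
import cv2
im=viewer.snapshot("top")[:,:,::-1]
cr=im[195:265,345:425]   # 80x70
cv2.imwrite("pics/c.png",cv2.resize(cr,(800,700),interpolation=cv2.INTER_CUBIC)[:600])
p=ray("top",541*.7,309*.7,.126);print(p)
for q in((541,306),(541,342)):print(ray("top",q[0]*.7,q[1]*.7,.126))
print(ray("top",533*.7,324*.7,.085), ray("top",573*.7,249*.7,.096))
E
```

```text
[0.60633783 0.05748156 0.126     ]
[0.60981266 0.05744828 0.126     ]
[0.56828988 0.05784593 0.126     ]
[0.59106983 0.05980147 0.085     ] [0.68150812 0.0127996  0.096     ]
```

View pics/c.png

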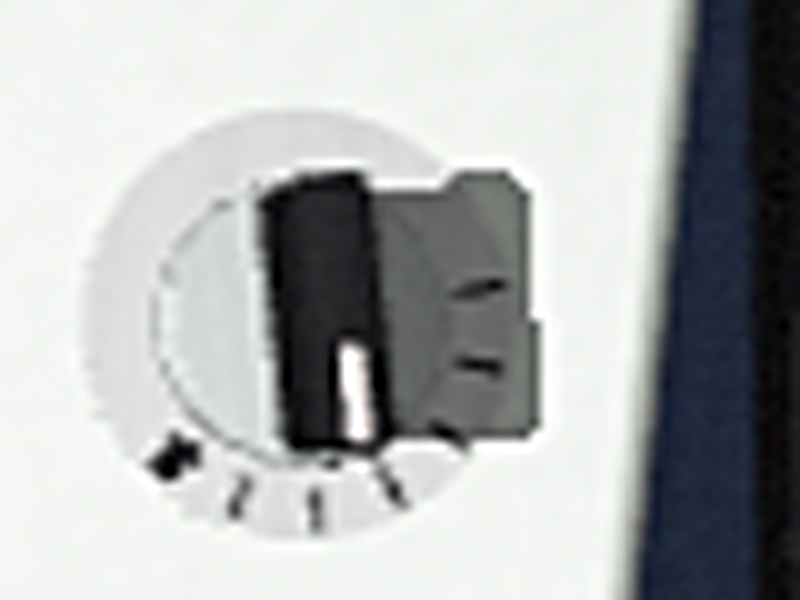

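The enlarged crop shows the stop block at (175,457) and ticks at (240,497), (315,512) and (395,490). The bar's line points near the second tick, so the dial is at click 2 and the bar yaw is about +5°. Next I'll work out the approach.

```bash
cat >> h.py <<'E'
from scipy.spatial.transform import Rotation as R
def rel(p,yaw):
    "shift and turn in tool axes from the present pose to tool-down pose p, yaw"
    o=telemetry.get_obs();T=R.from_euler('xyz',o["orientation"],degrees=True)
    G=R.from_euler('xyz',[180,0,yaw],degrees=True)
    return np.round(T.inv().apply(np.array(p)-o["tool_pos"]),4),np.round((T.inv()*G).as_rotvec(),4)
E
python3 - <<'E'
from h import *
f=lambda u,v:(345+u/10-.5,195+v/10-.5)
for uvz in((297,324,.081),(300,330,.089),(335,308,.126)):print(ray("top",*f(*uvz[:2]),uvz[2]))
print("line",ray("top",*f(365,180),.126)-ray("top",*f(385,440),.126))
print("edge",ray("top",583*.7,381*.7,.08)-ray("top",342*.7,353*.7,.08))
c=ray("top",*f(297,324),.081);b=[]
for u,v in((175,457),(240,497),(315,512),(395,490),(450,437),(480,365),(480,290)):
    d=ray("top",*f(u,v),.081)-c;b.append(np.degrees(np.arctan2(-d[1],-d[0])))
print(np.round(b,1))
print(rel([.29,.6085,.32],-25.5),rel([.59,.06,.32],6),rel([.59,.06,.25],6))
E
```

```text
[0.59111546 0.05720738 0.081     ]
[0.58966845 0.05809034 0.089     ]
[0.59146832 0.05877115 0.126     ]
line [0.04283241 0.0028405  0.        ]
edge [-0.03156293 -0.29331732  0.        ]
[-42.5 -18.6   4.9  30.1  53.5  77.6 100.9]
(array([-0.0007,  0.0007, -0.1185]), array([ 0.0013, -0.0001, -0.0008])) (array([ 0.5065,  0.3662, -0.1179]), array([ 1.300e-03,  2.000e-04, -5.505e-01])) (array([ 0.5065,  0.3661, -0.0479]), array([ 1.300e-03,  2.000e-04, -5.505e-01]))
```

Request:
carry_out([
  [0,0,-0.05,0,0,0],
  [0,0,-0.1,0,0,0],
  [0,0,-0.12,0,0,0],
], grip=0.2)

```text
clock: 0.52
tool_pos: [0.2916, 0.6097, 0.3258]
orientation: [-179.8, 0.0, -25.5]
force: [0.1, -0.2, -0.1]
opening: 0.0634
gripper_force: 0.0
```

Request:
carry_out([
  [0.045,0.033,0,0,0,-0.07],
  [0.09,0.066,0,0,0,-0.14],
  [0.135,0.099,0,0,0,-0.21],
  [0.18,0.132,0,0,0,-0.28],
  [0.225,0.165,0,0,0,-0.35],
  [0.27,0.198,0,0,0,-0.42],
  [0.315,0.231,0,0,0,-0.49],
  [0.36,0.264,0,0,0,-0.55],
])

```text
clock: 1.52
tool_pos: [0.5024, 0.2139, 0.3223]
orientation: [-180.0, 0.0, 6.1]
force: [0.6, 0.3, -0.1]
opening: 0.0526
gripper_force: 0.0
```

```bash
python3 - <<'E'
from h import *
o=telemetry.get_obs();print(o["joint_pos"],o["tool_pos"],o["orientation"]);print(rel([.591,.058,.22],5.5))
E
```

```text
[ 4.36145099e+01  5.10294028e+00 -4.00591435e+00 -7.26762903e-03
 -8.08869029e+01  5.24927910e+01] [0.50244139 0.2138626  0.32225772] [-1.79991724e+02  1.00380166e-03  6.10615011e+00]
(array([0.0715, 0.1644, 0.1022]), array([-0.0001,  0.    ,  0.0106]))
```

Request:
carry_out([
  [0.02,0.05,0,0,0,0.01],
  [0.045,0.1,0.01,0,0,0.01],
  [0.065,0.145,0.04,0,0,0.01],
  [0.0715,0.1644,0.08,0,0,0.01],
  [0.0715,0.1644,0.102,0,0,0.01],
  [0.0715,0.1644,0.102,0,0,0.01],
  [0.0715,0.1644,0.102,0,0,0.01],
])

```text
clock: 2.4
tool_pos: [0.5908, 0.0598, 0.2215]
orientation: [180.0, -0.1, 5.4]
force: [-0.5, -0.0, 1.3]
opening: 0.0528
gripper_force: 0.0
```

```bash
python3 - <<'E'
from h import *
import cv2
o=telemetry.get_obs();np.save("pose.npy",np.r_[o["tool_pos"],o["orientation"]]);print(o["joint_pos"],o["tool_pos"],o["orientation"])
im=viewer.snapshot("wrist");cv2.imwrite("pics/w1.png",cv2.resize(im[:,:,::-1],(800,600),interpolation=cv2.INTER_CUBIC))
E
```

```text
[ 2.46442324e+01  1.22253872e+01 -8.36643916e+00  3.02442080e-02
 -6.93317376e+01  7.07739227e+01] [0.59082129 0.05981147 0.22145932] [ 1.79998436e+02 -8.14934349e-02  5.42881226e+00]
```

View pics/w1.png

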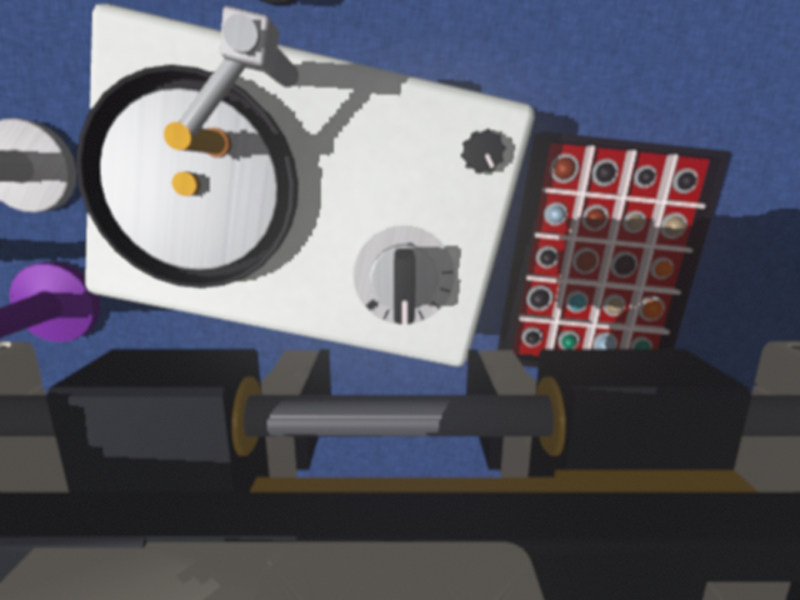

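The wrist view shows the bar vertical in the image, spanning (404,250) to (404,322), so it's aligned with the tool's x axis. The white line is at the near end and the fingers are clear. I'll check the centring.

```bash
python3 - <<'E'
from h import *
p=np.load("pose.npy");T=R.from_euler('xyz',p[3:],degrees=True);c=viewer.camera_info("wrist");M=c["tool_from_camera"]
o=p[:3]+T.apply(M[:3,3])
for u,v,z in((404.5,250,.126),(404.5,323,.126),(406,276,.081)):
    d=T.apply(M[:3,:3]@np.linalg.solve(c["intrinsics"],[u*.7,v*.7,1.]));print(o+d*(z-o[2])/d[2])
print(rel([.5905,.058,.095],5.5))
E
```

```text
[0.61767124 0.0580855  0.126     ]
[0.56930037 0.05326909 0.126     ]
[0.59097762 0.05369803 0.081     ]
(array([-0.0009,  0.002 ,  0.1268]), array([-0.0003, -0.0021, -0.0011]))
```

Request:
carry_out([
  [0,0.0025,0.03,0,0,0],
  [0,0.0025,0.06,0,0,0],
  [0,0.0025,0.085,0,0,0],
  [0,0.0025,0.105,0,0,0],
  [0,0.0025,0.118,0,0,0],
  [0,0.0025,0.125,0,0,0],
  [0,0.0025,0.125,0,0,0],
  [0,0.0025,0.125,0,0,0],
])

```text
clock: 3.45
tool_pos: [0.5911, 0.0572, 0.0961]
orientation: [-180.0, -0.1, 5.4]
force: [-0.3, -0.3, 0.3]
opening: 0.0522
gripper_force: 0.0
```

```bash
python3 - <<'E'
from h import *
import cv2
print(telemetry.get_obs()["tool_pos"])
a=viewer.snapshot("scene")[110:215,170:310,::-1]
cv2.imwrite("pics/g1.png",cv2.resize(a,(800,600),interpolation=cv2.INTER_CUBIC))
E
```

```text
[0.59105037 0.05720869 0.09611255]
```

View pics/g1.png

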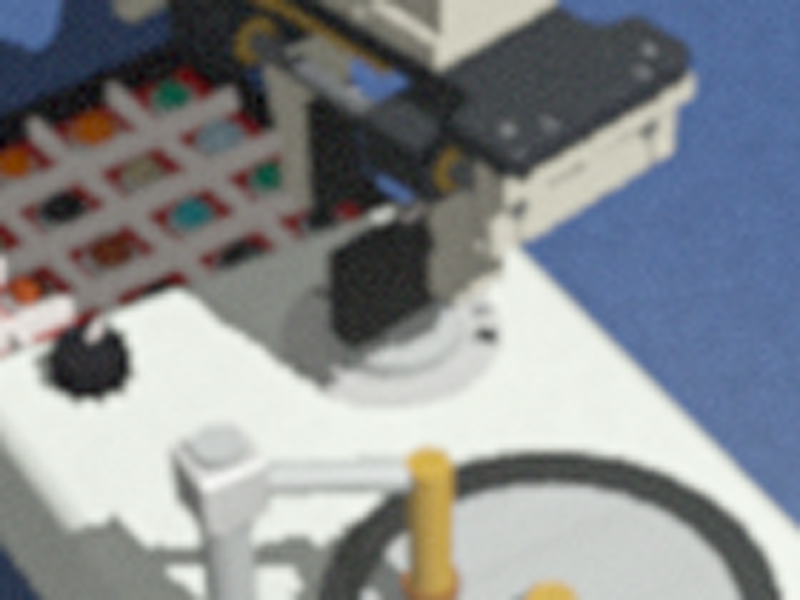

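The fingers straddle the bar at (380,280), clear of the skirt. Close.

Request:
carry_out([
  [0,0,0,0,0,0],
  [0,0,0,0,0,0],
  [0,0,0,0,0,0],
  [0,0,0,0,0,0],
  [0,0,0,0,0,0],
  [0,0,0,0,0,0],
], grip=-1)

```text
clock: 4.25
tool_pos: [0.5905, 0.0563, 0.0953]
orientation: [179.9, 0.0, 5.4]
force: [0.7, -4.8, 0.5]
opening: 0.0133
gripper_force: 30.0
```

Request:
carry_out([
  [0,0.001,0,0,0,0.11],
  [0,0.001,0,0,0,0.22],
  [0,0.001,0,0,0,0.33],
  [0,0.001,0,0,0,0.44],
  [0,0.001,0,0,0,0.55],
  [0,0.001,0,0,0,0.66],
  [0,0.001,0,0,0,0.76],
  [0,0.001,0,0,0,0.82],
])

```text
clock: 5.25
tool_pos: [0.5909, 0.057, 0.0953]
orientation: [-179.9, 0.0, -41.7]
force: [0.6, 1.2, 0.3]
opening: 0.0133
gripper_force: 30.0
```

Request:
carry_out([
  [0,0,0,0,0,0.03],
  [0,0,0,0,0,0.06],
  [0,0,0,0,0,0.08],
  [0,0,0,0,0,0.08],
  [0,0,0,0,0,0.08],
])

```text
clock: 5.88
tool_pos: [0.5909, 0.0568, 0.0954]
orientation: [-179.9, -0.0, -46.1]
force: [0.4, 5.3, 0.1]
opening: 0.0134
gripper_force: 31.2
```

```bash
python3 - <<'E'
from h import *
import cv2
o=telemetry.get_obs();print(o["tool_pos"],o["orientation"],o["moment"],o["force"])
a=viewer.snapshot("scene")[110:215,170:310,::-1]
b=viewer.snapshot("wrist")[:,:,::-1]
b=b[130:280,200:380]
cv2.imwrite("pics/g2.png",np.hstack([cv2.resize(a,(400,300),interpolation=cv2.INTER_CUBIC),cv2.resize(b,(400,300),interpolation=cv2.INTER_CUBIC)]))
E
```

```text
[0.59094228 0.05675086 0.09535532] [-1.79936409e+02 -1.88814637e-03 -4.61211818e+01] [ 2.16558507 -0.23720371  0.65870348] [0.42513223 5.25041705 0.06332805]
```

View pics/g2.png

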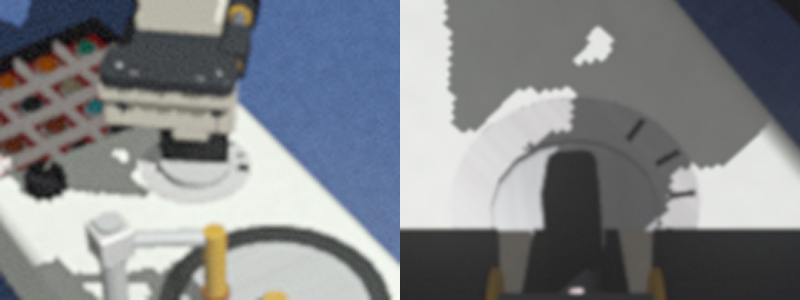

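The wrist moment of 0.66 N m shows the dial is hard against its stop, and the bar is still square in the fingers. Now back three clicks.

Request:
carry_out([
  [0,0,0,0,0,-0.1],
  [0,0,0,0,0,-0.2],
  [0,0,0,0,0,-0.3],
  [0,0,0,0,0,-0.4],
  [0,0,0,0,0,-0.5],
  [0,0,0,0,0,-0.6],
  [0,0,0,0,0,-0.7],
  [0,0,0,0,0,-0.8],
])

```text
clock: 6.98
tool_pos: [0.5905, 0.0561, 0.0953]
orientation: [-180.0, 0.0, -0.2]
force: [0.3, 2.6, 0.8]
opening: 0.0136
gripper_force: 30.0
```

Request:
carry_out([
  [0,0,0,0,0,-0.1],
  [0,0,0,0,0,-0.2],
  [0,0,0,0,0,-0.3],
  [0,0,0,0,0,-0.4],
  [0,0,0,0,0,-0.48],
  [0,0,0,0,0,-0.525],
  [0,0,0,0,0,-0.525],
  [0,0,0,0,0,-0.525],
])

```text
clock: 7.98
tool_pos: [0.5906, 0.0555, 0.0953]
orientation: [180.0, 0.0, 29.7]
force: [0.9, -2.1, 1.3]
opening: 0.0136
gripper_force: 30.0
```

```bash
python3 - <<'E'
from h import *
o=telemetry.get_obs();print(o["tool_pos"],o["orientation"],o["moment"],o["force"],o["joint_pos"])
E
```

```text
[0.59058743 0.05552893 0.09534085] [1.79974998e+02 1.87702628e-02 2.96707752e+01] [-0.69114393 -0.63015942 -0.00143546] [ 0.87893997 -2.12807918  1.30816182] [ 2.42552031e+01  1.80792994e+01 -1.80136287e+01  3.29875714e-02
 -5.39234033e+01  9.53961472e+01]
```

The tool is at yaw 29.7° with zero twist, so the dial sits in a detent. Release it and rise straight up.

Request:
carry_out([
  [0,0,0,0,0,0],
  [0,0,0,0,0,0],
  [0,0,0,0,0,0],
  [0,0,0,0,0,0],
  [0,0,0,0,0,0],
], grip=0.1)

```text
clock: 8.6
tool_pos: [0.5905, 0.0561, 0.0952]
orientation: [-180.0, 0.0, 29.7]
force: [0.6, 0.2, -0.5]
opening: 0.0477
gripper_force: 0.0
```

Request:
carry_out([
  [0,0,-0.015,0,0,0],
  [0,0,-0.04,0,0,0],
  [0,0,-0.08,0,0,0],
  [0,0,-0.12,0,0,0],
  [0,0,-0.15,0,0,0],
  [0,0,-0.15,0,0,0],
  [0,0,-0.15,0,0,0],
])

```text
clock: 9.48
tool_pos: [0.5903, 0.056, 0.2455]
orientation: [-180.0, -0.0, 29.7]
force: [0.8, 0.2, -0.2]
opening: 0.048
gripper_force: 0.0
```

```bash
python3 - <<'E'
from h import *
import cv2
im=viewer.snapshot("wrist")[:,:,::-1]
cv2.imwrite("pics/w2.png",cv2.resize(im,(800,600),interpolation=cv2.INTER_CUBIC))
E
```

```text
(no output)
```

View pics/w2.png

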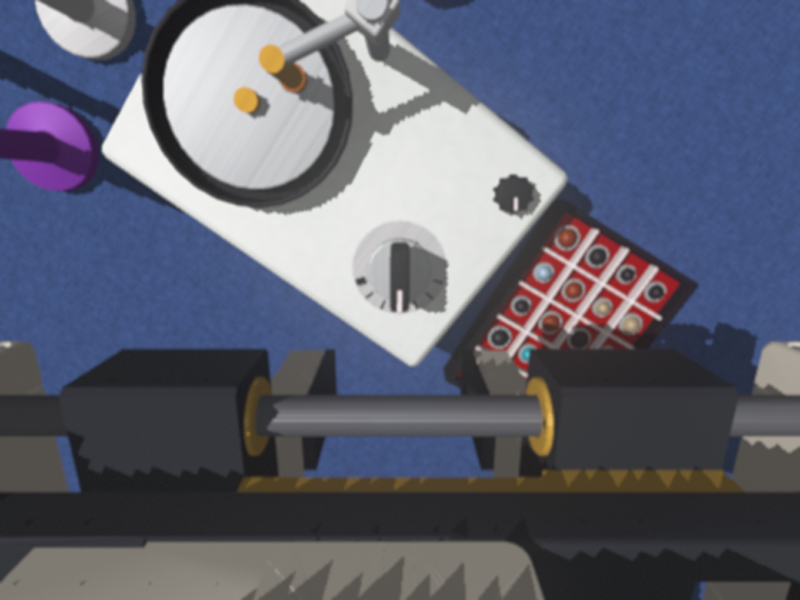

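The bar stands upright in the image, with its line at (400,300). The block is at (361,282) with ticks at (368,296) and (379,306) between, so it's on the third click. The speed dial and stick haven't moved.

```bash
python3 -c "
from plant import workorder
print(workorder.close_job())"
```

```text
the job is handed in; nothing more can be done
None
```

I turned the height dial clockwise to its stop, then back three clicks, released it and handed the job in. The last picture shows it on the third click, with the speed dial and ring stick as they were; the hand-in gave no verdict.

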